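# Hold the checkerboard up to the inspection camera

### The arm

A 7-joint arm with a two-finger parallel gripper is mounted at the origin on the work surface. World frame = base frame: x ahead of the robot, y to its left, z up, the work surface at z = 0. Lengths are in m, angles in degrees, forces in N, time in s.
With the tool pointing down it reaches from about 0.425 to 0.875 m from the base axis. Payload 4.7 kg.
Tool frame: the origin (TCP) lies on the centre line of the jaws, within the pads' length; the fingertips stand 17 mm ahead of it and the grasp point (between the pads) lies 2 mm behind it; z points along the fingers, y is the line along which they close (so a half turn about z gives the same grasp; the last joint's range is limited). The gripper opens to 87 mm and grips with 3 to 60 N. Pads are 19 mm wide; open, the fingers measure 117 mm over their backs; the gripper's body (75 mm by 190 mm) begins 51 mm behind the grasp point.
Start: joints at [69.506, 18.392, -4.016, 83.108, 1.295, 78.541, -3.26], TCP at [0.236, -0.606, 0.24] pointing down, gripper open.
Joint ranges: [-163.93, 163.93], [-17.29, 119.83], [-79.2, 71.16], [3.27, 140.29], [-89.18, 269.18], [5.43, 117.66], [-154.24, 154.24]. Speed limits (degrees/s): [147.25, 147.25, 180, 180, 180, 180, 180].

### API

Orientations are given as [roll, pitch, yaw] about the fixed x, y, z axes, in that order (R = Rz(yaw) Ry(pitch) Rx(roll)).
In Python, from cell import env, read_camera gives the robot as it stands.
- The arm moves only by the shell command python3 -m jog 'ROWS' [FORCE]. ROWS is JSON, a list of rows, each a list of 5 numbers: the opening, from 0 (shut) to 1 (fully open), then the shift along the tool's x, y, z each as a share of 0.02 m, from -1 to 1, then the turn about the tool's z as a share of 45 degrees, from -1 to 1. In form: [[gripper, x, y, z, yaw], ...]. A call has 1 to 12 rows; each row shifts and turns the commanded pose from where the row before left it, along the tool's axes as they then stand; what a row does not reach is not made up. A row lasts 1/12 s, in which the tool goes at most 41.7 mm and 7.16 degrees, less where a joint would pass 70% of its speed; a pose out of reach is approached as far as the arm can. A call with a number of a shift or a turn outside -1 to 1 is refused whole. A call with a gripper value outside its range is refused whole. The fingers move at their own pace and stop on an object; FORCE is the grip in N (left out, the last holds). Time passes only in rows, so rows that do not move let the fingers close. It gives the time, the measured TCP pose, the force, the opening and the grip force at its end, in the units of the state.
- env.get_obs(): the state, without advancing time (a new reading comes with each control period).
- read_camera(name): name is "side" or "top"; returns a dict with "color" (480x640x3 uint8, red, green, blue), "range_z" (480x640 float32, m along the optical axis (not along the pixel's ray), 0 where there is no reading), "mtx" (3x3 intrinsics, pixels), "k1" (the pictures are not rectified: a ray, as slopes to the right and down, at radius r is drawn at 1 + k1 r^2 times it, then the intrinsics apply), "world_from_camera" (4x4, takes a point from camera to world coordinates). Camera axes: x right, y down, z forward; pixel columns grow to the right and rows downward; lengths in m; the calibration is good to about 2 mm. A picture is of the moment at which its call begins.
- env.sign_off(): hands the job in; it is judged then, once.
The state is a dict: "time_s": time; "qpos": joint angles; "joint_velocities": joint speeds; "effort": joint torques, N m; "tool_pos": TCP position; "tool_rot": TCP orientation; "force": force on the tool from outside, world axes, zero at the start; "wrist_torque": the same for the moment, N m; "grip_width": finger opening in m; "grasp_force": force on a finger pad.
Only numpy, scipy, OpenCV 4.12 (cv2) and the standard library are available. Lean on these libraries where they do the work, as an engineer would, in place of code of your own. Each camera call takes 0.05 s, during which the arm holds its last target. There are 200 camera calls.

### The job

Get the inspection camera ready for calibration: swing its boom out, pushing on the tube and never on the camera itself, until it clicks home at the end of its swing. Then draw the checkerboard target (the plate with the red handle) out of the rack, turn it and hold it up in front of the lens, 12 cm from it, with the checkerboard squarely facing the lens, level and centred in its view. Leave the other plates in the rack and the bin and screwdriver where they are, and finish while the gripper is still holding the target steadily there, clear of everything else.

Things in the scene. Friction and masses are not known exactly. Their poses are not given: they have to be found in the camera images.
- stand: Camera stand bolted to the bench: steel base plate 160 (x) x 120 (y) x 12 mm, column 26 mm across and 330 mm high in its middle, aluminium hub near its top. Origin: centre of the base's underside, z up. When the boom is home its tube points along the stand's -y, and the camera looks along the stand's -x and 35 degrees down.
- boom (a joint): Swing of the boom about the column, rad: 0 folded back, 1.40 the end of its swing; grows counter-clockwise seen from above. Starts at 0 to 0.5. It stays where it is left (about 1 N at boom_tube moves it). A sprung ball is met at 1.21, resists with about 4 N at boom_tube, is passed by 1.34 and then draws the boom to its stop at 1.40 and keeps it there.
- boom_hinge (a point): Point on the column's axis at the height of the tube's axis (300 mm above the bench); it does not move. The boom turns about the vertical through it.
- boom_tube (a point): Point on the axis of the boom's tube, 140 mm out from the column's axis. The tube is a level, bare aluminium tube 18 mm across, free between 25 and 195 mm from the column's axis; beyond that comes the camera.
- camera: Camera fixed on the boom's end: blue finned housing 60 x 44 x 44 mm, black lens 40 mm across, white ring light 72 mm across, centred 237 mm from the column's axis. Origin: centre of the lens's front glass. -x is the direction of view, 35 degrees below level; the housing ends 105 mm behind at +x; y is level, z is up in the picture. Delicate: not to be pushed.
- target: Checkerboard target: white metal plate 110 wide (y) x 90 high (z) x 6 mm thick (x), black checkerboard on its +x face, red handle block 50 wide (y) x 40 high x 14 mm thick (x) centred on its top edge. 0.13 to 0.27 kg. Origin: centre of its bottom edge; z up to the handle, whose top is at 130 mm. Held rightly, its axes are parallel to the camera's.
- target_face (a point): Centre of the checkerboard, on the plate's +x face, 45 mm above the plate's bottom edge.
- target_grip (a point): Centre of the red handle block, 110 mm above the plate's bottom edge; grip it across its 14 mm thickness (along the target's x).
- rack: Grey and black plate rack with aluminium side rails screwed to the bench, 220 (x) x 135 (y) x 48 mm high. Three slots across it, 65 mm apart along x, 8.5 mm wide, 115 mm long, floor 12 mm and rim 46 to 48 mm above the bench; a plate stands upright in each, faces looking along the rack's +x. Which plate is in which slot varies. Origin: centre of its underside.
- dot_plate: Dot-grid plate in the rack, of the same shape and size as the target but with a black handle and black dots. To be left alone.
- grey_card: Plain grey plate in the rack, of the same shape and size as the target but with a yellow handle. To be left alone.
- bin: Open blue plastic bin of metal nuts, 100 x 120 x 60 mm high, origin at the centre of its underside, standing beyond the work. To be left alone.
- driver: Screwdriver with an orange handle lying on the bench, about 200 mm long along its x and under 35 mm high. To be left alone.

How it is judged (in metres and radians):
On the way, in this order (a step that is already met when the one before it is completed fails the run):
1. the boom is swung out and clicked home, the target still in the rack (value of joint boom above 1.34 rad and not (z of target in the frame of rack above 0.055 m)), for 0.3 s.
2. the target is drawn out of its slot, held by the fingers, with the boom still home (value of joint boom above 1.34 rad and z of target in the frame of rack above 0.055 m and contact force between target and the fingers above 1 N), for 0.1 s.
At the end, for the whole second after the job is handed in: Boom in its detent (above 1.34 rad). Target at rest in the fingers, over 80 mm up, touching no rack, stand, camera, bin, driver or plate; checkerboard centre 90 to 150 mm before the lens, within 25 mm of its line of view across and up, facing it within 0.2 rad of square and of level (value of joint boom above 1.34 rad and contact force between target and the fingers above 1 N and height (world z) of target above 0.08 m and linear speed of target below 0.03 m/s and angular speed of target below 0.2 rad/s and x of target_face in the frame of camera between -0.15 and -0.09 m and y of target_face in the frame of camera between -0.025 and 0.025 m and z of target_face in the frame of camera between -0.025 and 0.025 m and angle between the x axis of target and the x axis of camera, either way round below 0.2 rad and angle between the y axis of target and the y axis of camera, either way round below 0.2 rad and x of camera in the frame of target above 0.07 m and contact force between target and rack below 0.2 N and contact force between target and stand below 0.2 N and contact force between target and bin below 0.2 N and contact force between target and driver below 0.2 N and contact force between target and dot_plate below 0.2 N and contact force between target and grey_card below 0.2 N); the arm keeps its last pose, push and grip.
It fails at once if the camera is pushed or struck (over 5 N) (contact force between camera and anything else above 5 N).
It fails at once if another plate is lifted or shifted by more than 20 mm (distance of any of dot_plate, grey_card from where it was at the start of the episode above 0.02 m).
It fails at once if the bin or the screwdriver is shifted by more than 30 mm (distance of any of bin, driver from where it was at the start of the episode above 0.03 m).
It also fails if it takes over 51 s, if anything falls off the work surface, if the arm or the gripper's body presses on something with over 40 N, if the wrist force passes 120 N, or if a joint passes its speed limit or range.

## Working session

There is one attempt and no reset: what is moved stays moved. The work goes in short steps, Python scripts to look and compute and a shell command to move; the robot and the scene stay as the last step left them, time stands still between calls to the robot, and variables do not carry over. Pictures are saved under pics/ and viewed, at most 10 in all, crops included, and the job is handed in when it is done.

```bash
ls; mkdir -p pics; cat > h.py <<'E'
import numpy as np, cv2
from cell import env, read_camera
from scipy.spatial.transform import Rotation as R
def cloud(c):
    K=c["mtx"];h,w=c["range_z"].shape
    u,v=np.meshgrid(np.arange(w),np.arange(h))
    D=np.array([c["k1"],0,0,0,0.])
    p=cv2.undistortPoints(np.stack([u,v],-1).reshape(-1,1,2).astype(float),np.array(K,float),D).reshape(h,w,2)
    z=c["range_z"].astype(float)
    P=np.dstack([p*z[...,None],z])
    T=np.array(c["world_from_camera"])
    W=P@T[:3,:3].T+T[:3,3]; W[z==0]=np.nan
    return W
E
python3 - <<'E'
from h import *
o=env.get_obs();print(o)
for n in("side","top"):
    c=read_camera(n);cv2.imwrite(f"pics/{n}0.png",c["color"][...,::-1]);np.save(n+"0.npy",cloud(c))
    print(n,c["world_from_camera"],c["mtx"],c["k1"])
E
```

```text
pics
{'time_s': 0.0, 'qpos': array([69.50390867, 18.43667213, -4.01547359, 83.17470529,  1.2967163 ,
       78.54137437, -3.26258783]), 'joint_velocities': array([-0.03482215,  0.10263691, -0.02328185,  0.07614114, -0.00174226,
        0.01334748,  0.09239106]), 'effort': array([ 4.48967503e-04, -4.91286993e+01, -4.03566342e-01, -3.12529993e+01,
       -6.39283005e-02,  4.38176352e-02,  1.83660800e-04]), 'tool_pos': array([ 0.23590872, -0.60511763,  0.23849028]), 'tool_rot': array([-1.79892588e+02,  7.52201763e-03,  2.13035433e+01]), 'force': array([-0.27932533, -0.0478192 , -0.02365306]), 'wrist_torque': array([-0.03386384, -0.03590808, -0.00296169]), 'grasp_force': 0.0, 'grip_width': 0.08692895509989096}
side [[-0.95156892 -0.14622203  0.27043616  0.2254395 ]
 [-0.30742898  0.45831139 -0.83392931  1.04119915]
 [-0.00200514 -0.87668112 -0.48106776  0.80172949]
 [ 0.          0.          0.          1.        ]] [[617.44268627   0.         314.60295081]
 [  0.         617.44268627 250.12529124]
 [  0.           0.           1.        ]] -0.22134804714101733
top [[ 0.01160335 -0.9894069   0.14470438  0.43943137]
 [-0.99983637 -0.00947162  0.01541185 -0.00568524]
 [-0.01387801 -0.14485953 -0.9893549   1.17442201]
 [ 0.          0.          0.          1.        ]] [[530.82142762   0.         313.05486531]
 [  0.         530.82142762 249.01876566]
 [  0.           0.           1.        ]] -0.04018913242831339
```

View pics/side0.png

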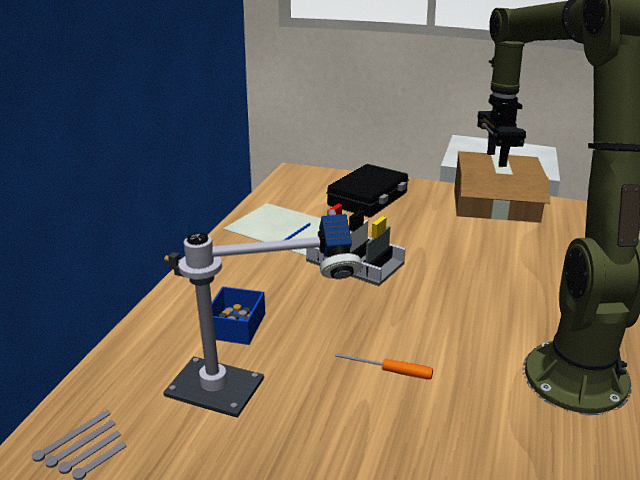

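View pics/top0.png

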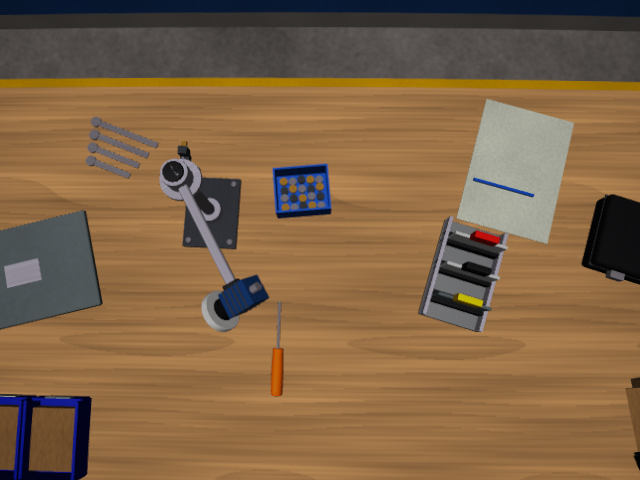

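The side view shows the folded boom, with the camera at about (335,245) and the hub at (200,250). It also shows the rack at about (360,250) and the driver at (385,365). In the top view the hub is at (178,175) and the camera at about (240,297). The handles there are red (486,238), black (477,268) and yellow (470,300), the bin is at (302,190) and the driver at (278,350). Next I'll measure these from depth.

```bash
python3 - <<'E'
from h import *
T=np.load("top0.npy");S=np.load("side0.npy")
ti=cv2.imread("pics/top0.png");si=cv2.imread("pics/side0.png")
th=cv2.cvtColor(ti,cv2.COLOR_BGR2HSV);sh=cv2.cvtColor(si,cv2.COLOR_BGR2HSV)
def box(n,p):
    r=cv2.minAreaRect(p[:,:2].astype(np.float32)*1000)
    print(n,len(p),"med",np.round(np.nanmedian(p,0),4),"rect",np.round(r[0],1),np.round(r[1],1),round(r[2],1),"z",np.round(np.percentile(p[:,2],[5,50,95]),3))
def m(h,lo,hi,x0,x1,y0,y1):
    k=cv2.inRange(h,np.array(lo),np.array(hi))>0;q=np.zeros_like(k);q[y0:y1,x0:x1]=1;return k&q
ok=~np.isnan(T[...,0])
reg=lambda x0,x1,y0,y1:(lambda q:(q.__setitem__((slice(y0,y1),slice(x0,x1)),True),q)[1])(np.zeros(ok.shape,bool))
for n,lo,hi in(("red",(0,150,90),(6,255,255)),("yellow",(20,150,90),(33,255,255))):
    p=T[m(th,lo,hi,410,520,210,340)&ok];p=p[p[:,2]>.12];box(n,p)
p=T[reg(410,520,210,340)&ok];box("dark+all handles",p[p[:,2]>.135]) 
r=p[(p[:,2]>.036)&(p[:,2]<.056)];box("rack rim",r)
# tube
p=T[reg(160,280,140,340)&ok];q=p[(p[:,2]>.295)&(p[:,2]<.325)];box("tube-ish",q)
hub=p[p[:,2]>.325];box("high",hub)
b=T[reg(175,250,170,255)&ok];b=b[(b[:,2]>.006)&(b[:,2]<.02)];box("base",b)
p=T[reg(265,340,155,225)&ok];box("bin",p[p[:,2]>.045])
p=T[reg(260,300,290,410)&ok];box("driver",p[(p[:,2]>.006)&(p[:,2]<.05)])
# profile along tube by rows
for row in(205,215,225,235,245,255,265):
    z=T[row,160:260];k=(z[:,2]>.29)&(z[:,2]<.325)
    print(row,k.sum(),np.round(z[k].mean(0),4))
# high points per column
c=T[130:340,140:290].reshape(-1,3);c=c[c[:,2]>.26]
print(np.round(np.percentile(c,[0,5,95,100],axis=0),3))
cv2.imwrite("pics/crop.png",np.hstack([cv2.resize(ti[200:345,400:530],None,fx=3,fy=3,interpolation=2)[:400],cv2.resize(si[195:295,295:415],None,fx=3.3,fy=4,interpolation=2)]))
E
```

```text
red 164 med [ 0.6178 -0.3322  0.1423] rect [ 618.  -332.4] [49.6 13.8] 73.1 z [0.139 0.142 0.145]
yellow 192 med [ 0.4935 -0.2948  0.1424] rect [ 494.2 -294.9] [50.1 13.1] 73.0 z [0.137 0.142 0.145]
dark+all handles 597 med [ 0.5563 -0.3129  0.1423] rect [ 556.2 -313.9] [ 51.4 142.9] 72.9 z [0.138 0.142 0.145]
rack rim 1896 med [ 0.5522 -0.3066  0.0472] rect [ 556.2 -313.5] [134.2 218.6] 73.1 z [0.039 0.047 0.052]
tube-ish 2463 med [0.537  0.1719 0.3091] rect [579. 199.] [283.8 111.4] 31.5 z [0.297 0.309 0.324]
high 1157 med [0.5051 0.1264 0.3316] rect [592.4 175.7] [280.9  50.5] 32.6 z [0.326 0.332 0.341]
base 2364 med [0.678  0.2188 0.0128] rect [692.2 240.5] [186.1 166.1] 0.6 z [0.009 0.013 0.017]
bin 585 med [0.7387 0.0388 0.0591] rect [735.   37.9] [102.6 120.2] 4.9 z [0.047 0.059 0.064]
driver 751 med [0.3573 0.0847 0.0224] rect [390.7  80.8] [252.8  85.2] 2.5 z [0.007 0.022 0.029]
205 12 [0.6389 0.2128 0.3081]
215 12 [0.622  0.2038 0.3072]
225 12 [0.6049 0.1945 0.3079]
235 12 [0.588  0.1838 0.3081]
245 13 [0.5714 0.1756 0.3075]
255 12 [0.5545 0.1655 0.3088]
265 12 [0.5381 0.1567 0.3084]
[[0.43  0.08  0.26 ]
 [0.448 0.099 0.279]
 [0.714 0.253 0.337]
 [0.761 0.279 0.345]]
```

View pics/crop.png

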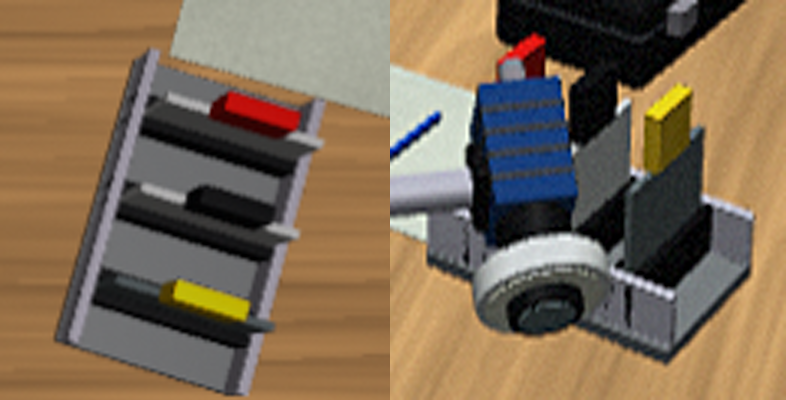

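The crops show the red handle in the farthest slot. The back faces visible from -x look plain, so the printed faces should look toward world +x. Next: hinge and stand yaw.

```bash
python3 - <<'E'
from h import *
T=np.load("top0.npy");ti=cv2.imread("pics/top0.png");hsv=cv2.cvtColor(ti,cv2.COLOR_BGR2HSV)
# hub: flange at high z near image (180,178)
P=T[145:205,150:210];
for lo,hi in((.30,.325),(.325,.36)):
    k=((P[...,2]>lo)&(P[...,2]<hi)&(P[...,0]>.66)).astype(np.uint8)
    q=P[k>0];print(lo,len(q),np.round(q.mean(0),4),np.round(np.percentile(q,[2,98],axis=0),3).tolist(),np.round(cv2.minEnclosingCircle((q[:,:2]*1000).astype(np.float32)),1) if 0 else cv2.minEnclosingCircle((q[:,:2]*1000).astype(np.float32)))
# base: dark pixels
k=np.zeros(ti.shape[:2],np.uint8);k[168:256,178:248]=((T[...,2]>.004)&(T[...,2]<.022)&(hsv[...,2]<95)&(hsv[...,1]<80))[168:256,178:248]
k=cv2.morphologyEx(k,cv2.MORPH_OPEN,np.ones((3,3)));q=T[k>0]
r=cv2.minAreaRect((q[:,:2]*1000).astype(np.float32));print(r,len(q))
cs,_=cv2.findContours(k,0,2);c=max(cs,key=cv2.contourArea);h=cv2.convexHull(c);a=cv2.approxPolyDP(h,4,True)[:,0]
for u,v in a: print(u,v,np.round(T[v,u],4))
C=T[280:340,190:285].reshape(-1,3);C=C[C[:,2]>.24];print("cam",np.round(np.percentile(C,[1,50,99],axis=0),3))
E
```

```text
0.3 336 [0.6801 0.2321 0.3159] [[0.661, 0.218, 0.302], [0.712, 0.263, 0.325]] ((684.4013061523438, 237.8568115234375), 32.09785461425781)
0.325 476 [0.6899 0.241  0.3296] [[0.67, 0.222, 0.325], [0.71, 0.261, 0.334]] ((690.7810668945312, 241.15301513671875), 23.233205795288086)
((690.9508666992188, 241.69757080078125), (120.66253662109375, 160.35763549804688), 87.8724136352539) 2220
203 178 [0.7714 0.2653 0.0071]
240 180 [0.7646 0.179  0.0163]
235 248 [0.6096 0.1853 0.0151]
220 247 [0.6127 0.2203 0.0072]
208 225 [0.6603 0.2467 0.0187]
cam [[0.434 0.085 0.264]
 [0.478 0.141 0.313]
 [0.513 0.189 0.342]]
```

```bash
python3 -m jog '[[0,0,0,-1,-0.133],[0,0,0,-1,-0.133],[0,0,0,-1,-0.133],[0,0,0,-1,-0.133],[0,0,0,-1,-0.133],[0,0,0,-1,0],[0,0,0,-1,0],[0,0,0,-1,0],[0,0,0,-1,0],[0,0,0,-1,0],[0,0,0,0,0]]'
```

```text
time_s: 1.02
tool_pos: [0.2365, -0.6063, 0.4437]
tool_rot: [179.7, 0.2, 51.2]
force: [-0.5, -0.0, 0.3]
grip_width: 0.0216
grasp_force: 0.0
```

```bash
for i in 1; do
python3 -m jog '[[0,1,-0.31,0,0],[0,1,-0.31,0,0],[0,1,-0.31,0,0],[0,1,-0.31,0,0],[0,1,-0.31,0,0],[0,1,-0.31,0,0],[0,1,-0.31,0,0],[0,1,-0.31,0,0],[0,1,-0.31,0,0],[0,1,-0.31,0,0],[0,1,-0.31,0,0],[0,1,-0.31,0,0]]'
python3 -m jog '[[0,1,-0.31,0,0],[0,1,-0.31,0,0],[0,1,-0.31,0,0],[0,1,-0.31,0,0],[0,1,-0.31,0,0],[0,1,-0.31,0,0],[0,1,-0.31,0,0],[0,1,-0.31,0,0],[0,1,-0.31,0,0],[0,1,-0.31,0,0],[0,1,-0.31,0,0],[0,1,-0.31,0,0]]'
done
```

```text
time_s: 2.02
tool_pos: [0.3284, -0.3707, 0.4383]
tool_rot: [-179.9, -0.0, 51.2]
force: [-0.4, -0.7, 0.6]
grip_width: 0.0006
grasp_force: 0.0
time_s: 3.02
tool_pos: [0.4206, -0.1371, 0.4384]
tool_rot: [-179.9, 0.0, 51.2]
force: [-0.0, -0.3, 0.1]
grip_width: 0.0007
grasp_force: 0.0
```

```bash

python3 -m jog '[[0,1,-0.31,0,0],[0,1,-0.31,0,0],[0,1,-0.31,0,0],[0,1,-0.31,0,0],[0,1,-0.31,0,0],[0,1,-0.31,0,0],[0,1,-0.31,0,0],[0,1,-0.31,0,0],[0,1,-0.31,0,0],[0,1,-0.31,0,0],[0,1,-0.31,0,0],[0,1,-0.31,0,0]]'
python3 -m jog '[[0,1,-0.31,0,0],[0,1,-0.31,0,0],[0,1,-0.31,0,0],[0,1,-0.31,0,0],[0,1,-0.31,0,0],[0,1,-0.31,0,0],[0,1,-0.31,0,0],[0,0,0,0,0]]'
```

```text
time_s: 4.02
tool_pos: [0.513, 0.0963, 0.4384]
tool_rot: [-180.0, 0.1, 51.2]
force: [1.1, -0.3, -0.2]
grip_width: 0.0003
grasp_force: 0.0
time_s: 4.68
tool_pos: [0.5662, 0.236, 0.437]
tool_rot: [-179.8, 0.0, 51.6]
force: [-1.0, -0.5, -0.5]
grip_width: 0.0003
grasp_force: 0.0
```

```bash

python3 -m jog '[[0,0,0,1,0],[0,0,0,1,0],[0,0,0,1,0],[0,0,0,1,0],[0,0,0,1,0],[0,0,0,1,0],[0,0,0,0.55,0],[0,0,0,0,0]]'
python3 - <<'E'
from h import *
h=np.array([.691,.2415]);a0=np.radians(-150.9);a1=np.radians(-92.2)
t=np.radians(51.4);X=np.array([np.cos(t),np.sin(t)]);Y=np.array([np.sin(t),-np.cos(t)])
prev=env.get_obs()["tool_pos"][:2]
for a in np.linspace(a0,a1+.0,9):
    d=np.array([np.cos(a),np.sin(a)]);n=np.array([-d[1],d[0]])
    p=h+.107*d-.0265*n
    print(np.round(p,4),"rows x,y",np.round([(p-prev)@X/.02,(p-prev)@Y/.02],2));prev=p
E
```

```text
time_s: 5.35
tool_pos: [0.5656, 0.2301, 0.3053]
tool_rot: [-179.9, 0.3, 51.2]
force: [-0.8, -0.8, -0.3]
grip_width: 0.0007
grasp_force: 0.0
[0.5846 0.2126] rows x,y [-0.09  1.29]
[0.5892 0.1993] rows x,y [-0.38  0.59]
[0.5954 0.1866] rows x,y [-0.3   0.64]
[0.6032 0.1748] rows x,y [-0.22  0.67]
[0.6124 0.1642] rows x,y [-0.13  0.69]
[0.6229 0.1548] rows x,y [-0.04  0.7 ]
[0.6346 0.1468] rows x,y [0.05 0.7 ]
[0.6471 0.1404] rows x,y [0.14 0.69]
[0.6604 0.1356] rows x,y [0.23 0.67]
```

```bash

python3 -m jog '[[0,-0.05,0.4,0,0],[0,-0.05,0.4,0,0],[0,0,0.3,0,0],[0,0,0.2,0,0],[0,-0.19,0.3,0,0],[0,-0.19,0.3,0,0],[0,-0.15,0.32,0,0],[0,-0.15,0.32,0,0],[0,-0.11,0.33,0,0],[0,-0.11,0.33,0,0],[0,-0.06,0.34,0,0],[0,-0.06,0.34,0,0]]'
python3 -m jog '[[0,-0.02,0.35,0,0],[0,-0.02,0.35,0,0],[0,0.02,0.35,0,0],[0,0.02,0.35,0,0],[0,0.07,0.34,0,0],[0,0.07,0.34,0,0],[0,0.1,0.34,0,0]]'
```

```text
time_s: 6.35
tool_pos: [0.6135, 0.1653, 0.3085]
tool_rot: [-180.0, 0.0, 51.2]
force: [-0.7, 2.1, -0.1]
grip_width: 0.0003
grasp_force: 1.0
time_s: 6.93
tool_pos: [0.6536, 0.1395, 0.3083]
tool_rot: [-179.9, 0.1, 51.3]
force: [-6.7, 3.8, 1.9]
grip_width: 0.0004
grasp_force: 4.0
```

```bash
cat > boom.py <<'E'
from h import *
import sys
T=cloud(read_camera("top"));p=T[140:340,140:340].reshape(-1,3)
p=p[(p[:,2]>.300)&(p[:,2]<.316)];d=p[:,:2]-[.691,.2415];r=np.hypot(*d.T);q=p[(r>.13)&(r<.19)]
a=np.arctan2(*(q[:,:2]-[.691,.2415]).T[::-1])
print(len(q),"boom est",1.4-(np.radians(-92.2)-np.median(a)),np.std(a))
E
python3 boom.py
```

```text
222 boom est 1.2618419916459673 0.029708021076310785
```

```bash

python3 -m jog '[[0,0.1,0.17,0,0],[0,0.1,0.17,0,0],[0,0.1,0.17,0,0],[0,0,0,0,0],[0,0,0,0,0]]'; python3 boom.py
```

```text
time_s: 7.4
tool_pos: [0.6662, 0.1367, 0.3083]
tool_rot: [180.0, 0.0, 51.2]
force: [-1.9, -0.3, -1.8]
grip_width: 0.0004
grasp_force: 0.7
216 boom est 1.3916928941132662 0.029030840233227904
```

```bash

python3 -m jog '[[0,-0.63,-0.78,0,0],[0,-0.63,-0.78,0,0],[0,-0.63,-0.78,0,0],[0,-0.63,-0.78,0,0],[0,-0.63,-0.78,0,0],[0.9,0,0,-1,0.151],[0.9,0,0,-1,0.151],[0.9,0,0,-1,0.151],[0.9,0,0,-1,0.151],[0.9,0,0,-1,0.151],[0.9,0,0,-1,0.151],[0.9,0,0,-1,0.151]]'
python3 -m jog '[[0.9,0,0,0,0.151],[0.9,0,0,0,0.151],[0.9,0,0,0,0.151],[0.9,0,0,0,0]]'; python3 boom.py
```

```text
time_s: 8.45
tool_pos: [0.566, 0.1373, 0.4504]
tool_rot: [180.0, -0.2, 3.3]
force: [-0.1, 0.5, -0.0]
grip_width: 0.0392
grasp_force: 0.0
time_s: 8.78
tool_pos: [0.566, 0.1373, 0.4494]
tool_rot: [-180.0, -0.2, -16.9]
force: [0.3, -0.6, 0.4]
grip_width: 0.0657
grasp_force: 0.0
365 boom est 1.3868342738435935 0.03134388149209443
```

```bash

python3 -m jog '[[0.9,0.424,0.988,0,0],[0.9,0.424,0.988,0,0],[0.9,0.424,0.988,0,0],[0.9,0.424,0.988,0,0],[0.9,0.424,0.988,0,0],[0.9,0.424,0.988,0,0],[0.9,0.424,0.988,0,0],[0.9,0.424,0.988,0,0],[0.9,0.424,0.988,0,0],[0.9,0.424,0.988,0,0],[0.9,0.424,0.988,0,0],[0.9,0.424,0.988,0,0]]'
python3 -m jog '[[0.9,0.424,0.988,0,0],[0.9,0.424,0.988,0,0],[0.9,0.424,0.988,0,0],[0.9,0.424,0.988,0,0],[0.9,0.424,0.988,0,0],[0.9,0.424,0.988,0,0],[0.9,0.424,0.988,0,0],[0.9,0.424,0.988,0,0],[0.9,0.424,0.988,0,0],[0.9,0.424,0.988,0,0],[0.9,0,0,0.5,0],[0.9,0,0,0.5,0]]'
python3 - <<'E'
from h import *
for n in("side","top"):
    c=read_camera(n);cv2.imwrite(f"pics/{n}1.png",c["color"][...,::-1]);np.save(n+"1.npy",cloud(c))
s=cv2.imread("pics/side1.png");t=cv2.imread("pics/top1.png")
cv2.imwrite("pics/c1.png",np.hstack([s[180:480,280:600],t[100:400,140:520]]))
E
python3 boom.py
```

```text
time_s: 9.83
tool_pos: [0.595, -0.1203, 0.4488]
tool_rot: [180.0, -0.1, -16.5]
force: [1.0, -0.1, 0.5]
grip_width: 0.0783
grasp_force: 0.0
time_s: 10.83
tool_pos: [0.6193, -0.3351, 0.428]
tool_rot: [180.0, -0.1, -16.7]
force: [-0.3, 0.4, 0.2]
grip_width: 0.0784
grasp_force: 0.0
368 boom est 1.3866321101802732 0.03182746744182098
```

View pics/side1.png

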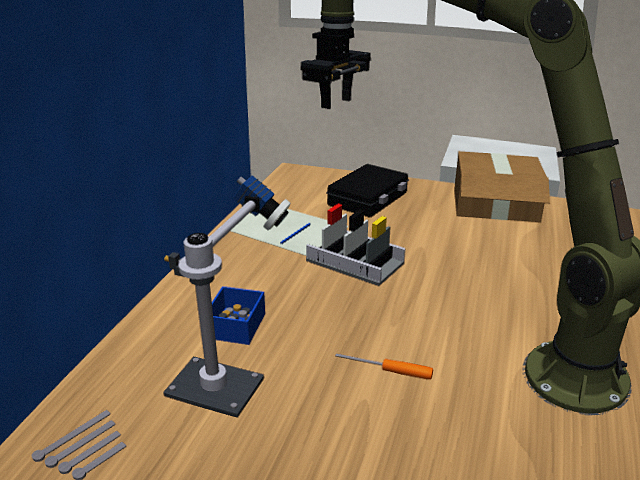

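View pics/top1.png

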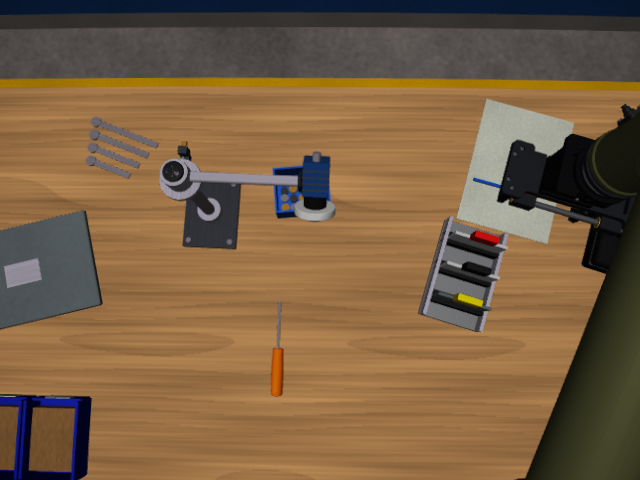

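The boom is home. The side view shows plain backs on all three plates, so the checkerboard faces world +x. In the top view the ring light is at about (314,210) and the housing at (317,178). Now I'll measure the lens pose.

```bash
python3 - <<'E'
from h import *
psi=np.radians(-2.2)
Rc=R.from_euler("z",psi).as_matrix()@R.from_euler("y",-35,degrees=True).as_matrix()
print("cam x",Rc[:,0],"z",Rc[:,2])
o=np.array([.691,.2415,.300])+.237*np.array([np.sin(psi),-np.cos(psi),0]);print("boom end",o)
for n,(x0,x1,y0,y1) in(("top",(285,345,145,225)),("side",(232,295,170,235))):
    W=np.load(n+"1.npy")[y0:y1,x0:x1];im=cv2.imread(f"pics/{n}1.png")[y0:y1,x0:x1];hsv=cv2.cvtColor(im,cv2.COLOR_BGR2HSV)
    L=(W-o)@Rc   # camera axes about boom end
    near=(np.linalg.norm(W-o,axis=2)<.13)
    for nm,k in(("blue",(hsv[...,0]>100)&(hsv[...,0]<125)&(hsv[...,1]>120)),("white",(hsv[...,2]>140)&(hsv[...,1]<50)),("all",hsv[...,0]>=0)):
        q=L[k&near];q=q[~np.isnan(q[:,0])]
        if nm=="white": q=q[q[:,0]<-.01]
        print(n,nm,len(q),np.round(np.percentile(q,[1,5,50,95,99],axis=0),3).tolist())
E
```

```text
cam x [ 0.81854826 -0.03144545  0.57357644] z [-0.57315366  0.02201834  0.81915204]
boom end [0.68190209 0.00467469 0.3       ]
top blue 900 [[-0.019, -0.021, -0.014], [-0.016, -0.019, -0.001], [0.017, 0.001, 0.022], [0.041, 0.021, 0.025], [0.041, 0.026, 0.026]]
top white 349 [[-0.055, -0.03, -0.015], [-0.053, -0.026, -0.004], [-0.044, 0.002, 0.029], [-0.042, 0.028, 0.037], [-0.041, 0.032, 0.039]]
top all 2201 [[-0.055, -0.032, -0.015], [-0.051, -0.023, -0.002], [-0.003, 0.002, 0.021], [0.041, 0.035, 0.034], [0.053, 0.049, 0.037]]
side blue 586 [[-0.039, -0.021, -0.02], [-0.019, -0.018, -0.016], [0.014, 0.017, 0.019], [0.038, 0.023, 0.023], [0.04, 0.028, 0.024]]
side white 192 [[-0.065, -0.014, -0.025], [-0.056, -0.008, -0.014], [-0.049, 0.02, 0.025], [-0.043, 0.033, 0.036], [-0.033, 0.036, 0.037]]
side all 1726 [[-0.064, -0.021, -0.022], [-0.057, -0.013, -0.014], [-0.006, 0.019, 0.011], [0.037, 0.091, 0.028], [0.05, 0.116, 0.035]]
```

```bash

python3 -m jog '[[0.95,-0.1,-0.1,1,0],[0.95,0,0,1,0],[0.95,0,0,1,0],[0.95,0,0,1,0],[0.95,0,0,1,0],[0.95,0,0,1,0],[0.95,0,0,1,0],[0.95,0,0,1,0],[0.95,0,0,1,0],[0.95,0,0,1,0],[0.95,0,0,1,0],[0.95,0,0,0,0]]'
```

```text
time_s: 11.98
tool_pos: [0.6161, -0.3295, 0.2048]
tool_rot: [-180.0, 0.3, -16.6]
force: [-0.4, -0.6, -1.2]
grip_width: 0.0825
grasp_force: 0.0
```

```bash

python3 -m jog '[[0.95,0.1,0.1,1,0],[0.95,0,0,1,0],[0.95,0,0,0.8,0],[0.95,0,0,0.6,0],[0.95,0,0,0.42,0],[0.95,0,0,0,0],[0.95,0,0,0,0]]'
```

```text
time_s: 12.57
tool_pos: [0.6195, -0.3329, 0.133]
tool_rot: [180.0, -0.0, -16.7]
force: [-0.4, -0.4, 0.1]
grip_width: 0.0829
grasp_force: 0.0
```

```bash

python3 -m jog '[[0.95,-0.04,0,0.2,0],[0.5,0,0,0,0],[0.4,0,0,0,0],[0.3,0,0,0,0],[0.3,0,0,0,0],[0.3,0,0,0,0],[0.3,0,0,0,0],[0.3,0,0,0,0]]' 25
```

```text
time_s: 13.23
tool_pos: [0.6183, -0.3327, 0.1283]
tool_rot: [180.0, -0.0, -16.7]
force: [-0.1, -1.7, -0.1]
grip_width: 0.05
grasp_force: 25.0
```

```bash

python3 -m jog '[[0.3,0,0,-0.3,0],[0.3,0,0,-0.6,0],[0.3,0,0,-0.7,0],[0.3,0,0,-0.7,0],[0.3,0,0,-0.7,0],[0.3,0,0,-0.7,0],[0.3,0,0,-0.8,0],[0.3,0,0,-0.8,0],[0.3,0,0,-0.8,0],[0.3,0,0,-0.8,0],[0.3,0,0,-0.7,0],[0.3,0,0,0,0]]' 40
python3 -m jog '[[0.3,-0.3,-0.5,0,0],[0.3,-0.56,-0.937,0,0],[0.3,-0.56,-0.937,0,0],[0.3,-0.56,-0.937,0,0],[0.3,-0.56,-0.937,0,0],[0.3,-0.56,-0.937,0,0],[0.3,-0.56,-0.937,0,0],[0.3,-0.56,-0.937,0,0],[0.3,-0.56,-0.937,0,0],[0.3,-0.56,-0.937,0,0],[0.3,-0.56,-0.937,0,0],[0.3,-0.2,-0.4,0,0]]'
python3 -m jog '[[0.3,0,0,0,-0.13],[0.3,0,0,0,-0.13],[0.3,0,0,0,-0.067],[0.3,0,0,0,0]]'
python3 - <<'E'
from h import *
c=read_camera("side");cv2.imwrite("pics/side2.png",c["color"][...,::-1]);np.save("side2.npy",cloud(c))
c=read_camera("top");cv2.imwrite("pics/top2.png",c["color"][...,::-1])
s=cv2.imread("pics/side2.png");cv2.imwrite("pics/c2.png",cv2.resize(s[60:360,220:520],None,fx=2,fy=2))
E
python3 boom.py
```

```text
time_s: 14.23
tool_pos: [0.6198, -0.3328, 0.2853]
tool_rot: [179.9, -0.4, -16.7]
force: [0.4, 0.7, 0.1]
grip_width: 0.0496
grasp_force: 40.0
time_s: 15.23
tool_pos: [0.5589, -0.0959, 0.2794]
tool_rot: [-180.0, 0.1, -16.4]
force: [0.2, 1.6, -1.4]
grip_width: 0.0494
grasp_force: 40.0
time_s: 15.57
tool_pos: [0.5599, -0.1009, 0.2793]
tool_rot: [180.0, 0.1, -1.9]
force: [0.2, 0.2, -1.4]
grip_width: 0.0497
grasp_force: 40.0
366 boom est 1.3857874686281557 0.03176587881721145
```

View pics/c2.png

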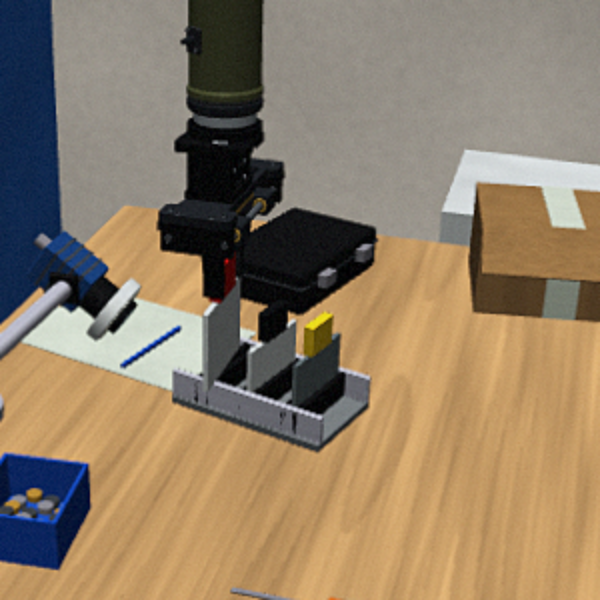

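The target is held, with its plain back toward the robot. I'll lower it onto open bench and tilt it in the grip by pivoting on its bottom edge.

```bash

python3 -m jog '[[0.3,0,0,1,0],[0.3,0,0,1,0],[0.3,0,0,1,0],[0.3,0,0,1,0],[0.3,0,0,1,0],[0.3,0,0,1,0],[0.3,0,0,1,0],[0.3,0,0,0.7,0],[0.3,0,0,0.1,0],[0.3,0,0,0,0],[0.3,0,0,0,0]]' 40
python3 -m jog '[[0.3,0,0,0.08,0],[0.3,0,0,0.07,0],[0.3,0,0,0,0]]'
python3 -m jog '[[0.3,0,0,0.07,0],[0.3,0,0,0,0]]'
```

```text
time_s: 16.63
tool_pos: [0.5611, -0.1008, 0.1249]
tool_rot: [180.0, -0.1, -2.0]
force: [1.3, 0.1, -0.2]
grip_width: 0.0494
grasp_force: 40.0
time_s: 16.88
tool_pos: [0.5609, -0.1009, 0.1217]
tool_rot: [180.0, -0.1, -2.0]
force: [-1.3, 0.2, -0.7]
grip_width: 0.05
grasp_force: 40.0
time_s: 17.05
tool_pos: [0.5606, -0.1008, 0.1198]
tool_rot: [180.0, -0.0, -2.0]
force: [-0.3, 0.0, -1.6]
grip_width: 0.0497
grasp_force: 40.0
```

```bash

python3 -m jog '[[0.3,0,0,0.08,0],[0.3,0,0,0.07,0],[0.3,0,0,0,0]]' 10
python3 -m jog '[[0.3,0,0,0.08,0],[0.3,0,0,0,0]]'
python3 -m jog '[[0.3,0,0,0.06,0],[0.3,0,0,0,0]]'
```

```text
time_s: 17.3
tool_pos: [0.5603, -0.1008, 0.1164]
tool_rot: [180.0, 0.0, -2.0]
force: [0.5, -0.4, -1.5]
grip_width: 0.0501
grasp_force: 10.0
time_s: 17.47
tool_pos: [0.5611, -0.1012, 0.1158]
tool_rot: [179.9, -0.1, -2.0]
force: [-0.7, -0.4, 2.7]
grip_width: 0.0498
grasp_force: 10.0
time_s: 17.63
tool_pos: [0.562, -0.1012, 0.1157]
tool_rot: [179.9, -0.2, -2.0]
force: [-0.7, -1.0, 6.6]
grip_width: 0.0499
grasp_force: 10.0
```

```bash

python3 -m jog '[[0.3,-0.26,0,0.01,0],[0.3,-0.26,0,0.01,0],[0.3,-0.25,0,0.03,0],[0.3,-0.25,0,0.03,0],[0.3,-0.25,0,0.05,0],[0.3,-0.25,0,0.05,0],[0.3,0,0,0,0]]'
python3 - <<'E'
from h import *
c=read_camera("side");cv2.imwrite("pics/side3.png",c["color"][...,::-1]);W=cloud(c);np.save("side3.npy",W)
print(env.get_obs()["force"])
cv2.imwrite("pics/c3.png",cv2.resize(c["color"][150:400,230:480,::-1],None,fx=2.3,fy=2.3))
E
```

```text
time_s: 18.22
tool_pos: [0.5293, -0.1, 0.1106]
tool_rot: [179.9, 0.0, -2.0]
force: [-1.1, -1.4, 5.8]
grip_width: 0.0499
grasp_force: 10.0
[-2.24549997 -1.17570269  6.67030895]
```

View pics/c3.png

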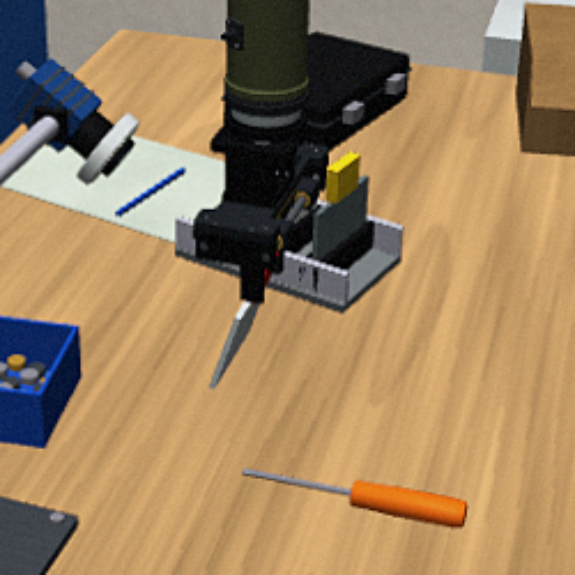

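The plate is pivoting: its edge runs from (250,305) to (213,385) in the crop, bottom toward +x. I'll continue the arc.

```bash

python3 -m jog '[[0.3,-0.25,0,0.07,0],[0.3,-0.25,0,0.07,0],[0.3,-0.24,0,0.09,0],[0.3,-0.24,0,0.09,0],[0.3,-0.23,0,0.11,0],[0.3,-0.23,0,0.11,0],[0.3,-0.22,0,0.13,0],[0.3,-0.22,0,0.13,0],[0.3,0,0,0,0],[0.3,0,0,0,0]]'
cat > tilt.py <<'E'
from h import *
c=read_camera("side");W=cloud(c);o=env.get_obs();t=o["tool_pos"];ps=np.radians(o["tool_rot"][2])
d=W-t;lx=d[...,0]*np.cos(ps)+d[...,1]*np.sin(ps);ly=d[...,1]*np.cos(ps)-d[...,0]*np.sin(ps);lz=d[...,2]
hsv=cv2.cvtColor(c["color"],cv2.COLOR_RGB2HSV)
k=(abs(ly)<.06)&(lx>-.03)&(lx<.13)&(lz<-.03)&(lz>-.13)&(W[...,2]>.008)&(hsv[...,1]<60)&(hsv[...,2]>60)
P=np.stack([lx,ly,lz],-1)[k];print(len(P),np.round(P.min(0),3),np.round(P.max(0),3))
for _ in range(3):
    m=P.mean(0);u,s,v=np.linalg.svd(P-m,full_matrices=False);n=v[2];P=P[abs((P-m)@n)<2.5*s[2]/len(P)**.5+.0005]
n=n*np.sign(n[0]);print("plane normal",np.round(n,3),"tilt",np.degrees(np.arctan2(n[2],n[0])),"yaw",np.degrees(np.arctan2(n[1],n[0])),"rms",s[2]/len(P)**.5,"mean",np.round(m,4), "plane lx at tool z0:",(m@n)/n[0])
print(np.round(P.min(0),3),np.round(P.max(0),3),o["force"])
E
python3 tilt.py
```

```text
time_s: 19.1
tool_pos: [0.4918, -0.0982, 0.0939]
tool_rot: [-180.0, 0.1, -2.0]
force: [0.4, -0.3, -0.9]
grip_width: 0.0499
grasp_force: 10.0
178 [ 0.018 -0.056 -0.086] [ 0.066  0.059 -0.031]
plane normal [0.789 0.018 0.614] tilt 37.858019773564834 yaw 1.288744428982794 rms 0.0014581379633238603 mean [ 0.0439  0.0225 -0.059 ] plane lx at tool z0: -0.0014077487655763045
[ 0.018 -0.056 -0.086] [ 0.066  0.059 -0.031] [-0.35260571 -0.37409367 -1.8768459 ]
```

```bash

python3 -m jog '[[0.3,0,0,0,0],[0.3,0,0,0,0],[0.3,0,0,-0.2,0],[0.3,0,0,-0.4,0],[0.3,0,0,-0.7,0],[0.3,0,0,-0.9,0],[0.3,0,0,-1,0],[0.3,0,0,-1,0],[0.3,0,0,-1,0],[0.3,0,0,-1,0],[0.3,0,0,-1,0],[0.3,0,0,-0.7,0]]' 50
python3 tilt.py
python3 -m jog '[[0.3,0,-0.3,-0.1,0],[0.3,0,-0.6,0,0],[0.3,0,-0.8,0,0],[0.3,0,-0.9,0,0],[0.3,0,-0.9,0,0],[0.3,0,-0.8,0,0],[0.3,0,-0.7,0,0],[0.3,0,-0.4,0,0],[0.3,0,-0.1,0,0],[0.3,0,0,0,0],[0.3,0,0,0,0]]'
python3 tilt.py;python3 boom.py
```

```text
time_s: 20.15
tool_pos: [0.4934, -0.0982, 0.2552]
tool_rot: [179.9, -0.2, -2.0]
force: [-0.0, -0.1, -1.0]
grip_width: 0.0496
grasp_force: 50.0
147 [ 0.015 -0.057 -0.093] [ 0.068  0.058 -0.03 ]
plane normal [0.796 0.032 0.604] tilt 37.21354980889528 yaw 2.31127021155719 rms 0.0017079385335388678 mean [ 0.0434  0.0388 -0.0623] plane lx at tool z0: -0.0023772693156557836
[ 0.015 -0.057 -0.093] [ 0.068  0.058 -0.03 ] [ 1.15770045 -0.32492209  0.42149213]
time_s: 21.12
tool_pos: [0.4962, 0.0109, 0.2539]
tool_rot: [180.0, 0.0, -2.0]
force: [-0.7, -0.3, -1.4]
grip_width: 0.0497
grasp_force: 50.0
161 [ 0.019 -0.046 -0.092] [ 0.069  0.058 -0.03 ]
plane normal [0.794 0.036 0.607] tilt 37.377693759919886 yaw 2.629835580422507 rms 0.0016675687240474645 mean [ 0.0446  0.0378 -0.0605] plane lx at tool z0: 0.00010733340976022573
[ 0.019 -0.046 -0.092] [ 0.069  0.058 -0.03 ] [-0.27860346 -0.71476559 -1.23926485]
365 boom est 1.3860394965427465 0.031647287349822424
```

```bash
python3 - <<'E'
from h import *
s=read_camera("side")["color"];t=read_camera("top")["color"]
cv2.imwrite("pics/f.png",np.hstack([cv2.resize(s[120:370,160:410],(400,400)),cv2.resize(t[100:300,200:400],(400,400))])[...,::-1])
W=cloud(read_camera("top"));print(env.get_obs()["time_s"])
for n,o in(("dot",(477,268)),("yel",(470,300))): print(n,np.round(W[o[1],o[0]],3),np.round(np.load("top0.npy")[o[1],o[0]],3))
E
```

```text
21.3667
dot [ 0.556 -0.31   0.142] [ 0.556 -0.311  0.139]
yel [ 0.494 -0.296  0.14 ] [ 0.493 -0.295  0.142]
```

View pics/f.png

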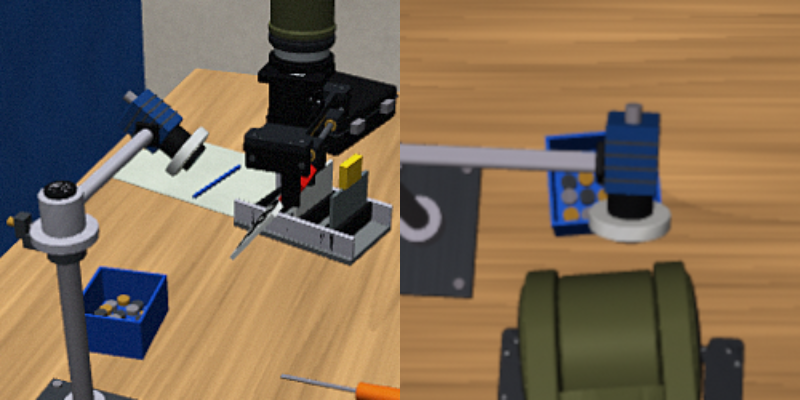

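The plate, from about (235,255) to (280,205) in the left half, lies parallel to the ring light at (187,150) and clear of everything. The other plates are unmoved.

```bash
python3 -m jog '[[0.3,0,0,0,0],[0.3,0,0,0,0],[0.3,0,0,0,0]]'; python3 -c "
from cell import env;print(env.sign_off())"
```

```text
time_s: 21.62
tool_pos: [0.4965, 0.0114, 0.2543]
tool_rot: [180.0, -0.0, -2.0]
force: [-0.3, 0.3, -1.2]
grip_width: 0.0493
grasp_force: 50.0
the job is handed in; nothing more can be done
None
```

I handed the job in at 21.6 s, and the sign-off returned no verdict: the boom is clicked home (about 1.39 rad), and the target is held about 11.5 cm from the lens, centred to within a few millimetres and about 2° off square by my measurements.

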